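# Repack the call-out kit into its foam inserts

## Task

Pack the call-out kit: set the torch lying in front, the tape measure, the little bottle and the big bolt each into the foam insert whose recess is cut to its shape (torch: long recess, red floor; tape measure: shorter recess, yellow floor; bottle: round recess, blue floor; bolt: square recess, green floor). Each must sit as it stands or lies now (the torch flat, the others upright) on the floor of its recess; set them down, do not drop them. Leave the loose nut, which is not part of the kit, where it lies.

Things in the scene. Friction and masses are not known exactly. Their poses are not given: they have to be found in the camera images.
- torch_mid (a point): The point on the torch's axis, midway along its length, 18 mm above the surface it lies on; axes as the torch.
- torch: Black torch lying on its side among the kit near the robot (a fixed one far back under the wall cabinet is not meant), 115 mm long along its y, a round barrel with a wider head, 35 mm across at most and 36 mm high, about 0.15 kg. It can roll about its length. Origin: on its surface under its middle as it lies at the start; z up at the start.
- tape_measure: Yellow pocket tape measure standing on its edge: 35 mm thick (x), 74 mm long (y), 63 mm high; take it across its 35 mm thickness. Origin: centre of its underside; z up.
- bottle: Small white bottle with blue cap and blue label, standing: 37 mm diameter, 78 mm high; straight body up to 54 mm, above it the cap, 19 mm wide. Origin: centre of its underside; z up.
- bolt: Big steel bolt standing on its hexagon head: head 24 x 27 mm and 10 mm high, shank above it 16 mm diameter up to 60 mm high. Origin: centre of the head's underside; z up (the shank's end is the top).
- insert_long: Foam insert, fixed to the worktop: 156 x 86 x 20 mm in all (long side along its x, z up): a grey plastic tray with black foam, with one recess, 10 mm deep, in its middle: a rectangle 132 (x) x 52 (y) mm with a red floor, for the torch, lying along x either way round. Origin: centre of its underside; recess floor 10 mm above it, foam top 20 mm above it.
- insert_short: Foam insert, fixed to the worktop: 156 x 86 x 20 mm in all (long side along its x, z up): a grey plastic tray with black foam, with one recess, 10 mm deep, in its middle: a rectangle 92 (x) x 52 (y) mm with a yellow floor, for the tape measure, its length along x, either way round. Origin: centre of its underside; recess floor 10 mm above it, foam top 20 mm above it.
- insert_round: Foam insert, fixed to the worktop: 156 x 86 x 20 mm in all (long side along its x, z up): a grey plastic tray with black foam, with one recess, 10 mm deep, in its middle: a circle of 54 mm diameter with a blue floor, for the bottle. Origin: centre of its underside; recess floor 10 mm above it, foam top 20 mm above it.
- insert_square: Foam insert, fixed to the worktop: 156 x 86 x 20 mm in all (long side along its x, z up): a grey plastic tray with black foam, with one recess, 10 mm deep, in its middle: a square of 42 mm with a green floor, for the bolt, standing on its head at any turn. Origin: centre of its underside; recess floor 10 mm above it, foam top 20 mm above it.
- nut: Loose steel hexagon nut, 24 x 27 x 13 mm, lying flat; not part of the kit. Origin: centre of its underside.
Mind the look-alikes: they are no part of the job. Of the things like the bolt, leave any that is brown; of the rest the smaller one is meant.

How it is judged:
By the outcome, as a careful person would: the job done as asked, in the order asked, and still so for the second after the job is handed in, with the robot touching nothing.
It also fails if it takes over 96 s, if anything falls off the work surface, if the arm or the gripper's body presses on something with over 40 N, if the wrist force passes 120 N, or if a joint passes its speed limit or range.

## Robot

A 6-joint arm with a two-finger parallel gripper is mounted at the origin on a cart in front of the work surface, level with it; the furniture and walls round the work are solid. World frame = base frame: x ahead of the robot, y to its left, z up, the work surface at z = 0. Lengths are in m, angles in rad, forces in N, time in s.
With the tool pointing down it reaches from about 0.35 to 0.95 m from the base axis. Payload 17.4 kg.
Tool frame: the origin (TCP) lies midway between the tips of the shut fingers; the grasp point (between the pads) lies 19 mm behind it; z points along the fingers, y is the line along which they close (so a half turn about z gives the same grasp; the last joint's range is limited). The gripper opens to 93 mm and grips with 3 to 60 N. Pads are 15 mm wide; open, the fingers measure 128 mm over their backs; the gripper's body (75 mm by 188 mm) begins 65 mm behind the grasp point.
Start: joints at [-1.315, 0.116, 1.442, -0, 1.584, -0.038], TCP at [0.195, -0.646, 0.196] pointing down, gripper open.
Joint ranges: [-2.83, 2.83], [-0.83, 2.19], [0.07, 2.5], [-1.14, 4.28], [0.01, 3], [-2.97, 2.97]. Speed limits (rad/s): [1.89, 1.89, 2.22, 3.14, 3.14, 3.14].

## Interface

Orientations are given as a unit quaternion [w, x, y, z].
In Python, from plant import bot gives the robot as it stands.
- The arm moves only by the shell command python3 -m creep 'ROWS' [FORCE]. ROWS is a JSON object of lists of equal length, an entry for each row: "delta_pos": the shift along the tool's x, y, z in cm, a list of three; "angular": the turn, a rotation vector about the tool's x, y, z in degrees, a list of three; "grip": the opening, from 0 (shut) to 1 (fully open). A call has 1 to 8 rows; each row shifts and turns the commanded pose from where the row before left it, along the tool's axes as they then stand; what a row does not reach is not made up. A row lasts 1/8 s, in which the tool goes at most 62.5 mm and 10.7 degrees, less where a joint would pass 70% of its speed; a pose out of reach is approached as far as the arm can. A call with a gripper value outside its range is refused whole. The fingers move at their own pace and stop on an object; FORCE is the grip in N (left out, the last holds). Time passes only in rows, so rows that do not move let the fingers close. It gives the time, the measured TCP pose, the force, the opening and the grip force at its end, in the units of the state.
- bot.get_obs(): the state, without advancing time (a new reading comes with each control period).
- bot.camera(name): name is "scene" or "top" or "wrist"; returns a dict with "pixels" (480x640x3 uint8, red, green, blue), "K" (3x3 intrinsics, pixels), "rvec" (rotation vector, rad) and "tvec" (3), from world to camera coordinates, as OpenCV has them. Camera axes: x right, y down, z forward; pixel columns grow to the right and rows downward; lengths in m; the calibration is good to about 2 mm. A picture is of the moment at which its call begins. There is no depth.
- bot.job_done(): hands the job in; it is judged then, once.
Trained networks look in a picture, given as the dict that the camera call returned (one of the last four; its "shot" number tells which), for a name from the list of things; names that differ only in an ending like _2 or _b are one class to them, and where a whole thing is asked for, a point or a joint stands for the part that bears it (a point fixed in the world has none). Each returns a list of dicts, best first, with "conf" (0 to 1); they miss things now and then, are a little off and sometimes report something else, mostly with a low value. They report only what shows in the picture. A call takes as long as a camera call. They do not tell look-alikes from the thing itself.
- bot.look_for(target, picture): "extent" ([left, top, width, height] in pixels, round what is visible of it).
- bot.masks_of(target, picture): "pixels" (480x640 bool, what is visible of it) and "extent" ([left, top, width, height] in pixels, round what is visible of it).
- bot.place_of(target, picture): "position" ([column, row] in pixels: a listed point, or the origin of a listed thing).
The state is a dict: "time_s": time; "joint_positions": joint angles; "dq": joint speeds; "joint_torque": joint torques, N m; "tool_pos": TCP position; "ee_rot": TCP orientation; "force": force on the tool from outside, world axes, zero at the start; "ft_torque": the same for the moment, N m; "opening": finger opening in m; "gripper_force": force on a finger pad.
Only numpy, scipy, OpenCV 4.12 (cv2) and the standard library are available. Lean on these libraries where they do the work, as an engineer would, in place of code of your own. Each camera call takes 0.05 s, during which the arm holds its last target. There are 200 camera calls.

## Working session

There is one attempt and no reset: what is moved stays moved. The work goes in short steps, Python scripts to look and compute and a shell command to move; the robot and the scene stay as the last step left them, time stands still between calls to the robot, and variables do not carry over. Pictures are saved under pics/ and viewed, at most 15 in all, crops included, and the job is handed in when it is done.

```bash
ls; mkdir -p pics
cat > h.py <<'E'
import numpy as np, cv2
from scipy.spatial.transform import Rotation as R
from plant import bot
def ray(c,uv):
    M=cv2.Rodrigues(np.array(c["rvec"],float))[0]; t=np.array(c["tvec"],float)
    d=M.T@np.linalg.inv(np.array(c["K"]))@np.array([uv[0],uv[1],1.]); return -M.T@t,d
def onz(c,uv,z):
    o,d=ray(c,uv); return (o+d*(z-o[2])/d[2])
def proj(c,P):
    return cv2.projectPoints(np.atleast_2d(np.array(P,float)),np.array(c["rvec"],float),np.array(c["tvec"],float),np.array(c["K"],float),None)[0].reshape(-1,2)
def save(c,n): cv2.imwrite("pics/"+n,c["pixels"][:,:,::-1])
E
python3 - <<'E'
from h import *
np.set_printoptions(precision=3,suppress=True)
o=bot.get_obs(); print(o["tool_pos"],o["ee_rot"],o["opening"],o["time_s"])
for n in("top","scene"):
    c=bot.camera(n); save(c,n+"0.png")
    print(n,"cam",ray(c,(320,240))[0])
    for t in["torch","torch_mid","tape_measure","bottle","bolt","nut","insert_long","insert_short","insert_round","insert_square"]:
        z=0.018 if t=="torch_mid" else 0
        print(t,[(round(d["conf"],2),np.round(d["position"]),onz(c,d["position"],z)[:2]) for d in bot.place_of(t,c)[:5]])
E
```

```text
pics
[ 0.195 -0.646  0.196] [-0.001  0.989  0.146 -0.   ] 0.09317958696507259 0.0
top cam [ 0.305 -0.191  0.942]
torch [(0.62, array([384., 313.]), array([ 0.349, -0.327]))]
torch_mid [(0.81, array([390., 312.]), array([ 0.349, -0.336]))]
tape_measure [(0.94, array([364., 253.]), array([ 0.477, -0.3  ]))]
bottle [(0.82, array([320., 280.]), array([ 0.429, -0.202]))]
bolt [(0.77, array([279., 284.]), array([ 0.427, -0.116])), (0.64, array([346., 359.]), array([ 0.266, -0.241])), (0.45, array([264., 248.]), array([ 0.507, -0.089]))]
nut [(0.46, array([314., 228.]), array([ 0.542, -0.199]))]
insert_long [(0.85, array([407., 210.]), array([ 0.564, -0.4  ]))]
insert_short [(0.88, array([350., 180.]), array([ 0.642, -0.285])), (0.72, array([208., 167.]), array([0.698, 0.021]))]
insert_round [(0.62, array([281., 173.]), array([ 0.669, -0.136]))]
insert_square [(0.62, array([207., 168.]), array([0.696, 0.023]))]
scene cam [-0.146 -0.609  0.406]
torch [(0.77, array([353., 330.]), array([ 0.345, -0.333]))]
torch_mid [(0.78, array([359., 319.]), array([ 0.352, -0.338])), (0.51, array([401., 248.]), array([ 0.619, -0.283]))]
tape_measure [(0.6, array([376., 286.]), array([ 0.481, -0.3  ]))]
bottle [(0.75, array([318., 283.]), array([ 0.431, -0.207]))]
bolt [(0.67, array([275., 337.]), array([ 0.265, -0.246])), (0.6, array([280., 271.]), array([ 0.429, -0.123])), (0.54, array([297., 253.]), array([ 0.509, -0.101]))]
nut [(0.63, array([346., 260.]), array([ 0.537, -0.203]))]
insert_long [(0.86, array([450., 286.]), array([ 0.556, -0.409]))]
insert_short [(0.71, array([400., 248.]), array([ 0.649, -0.268]))]
insert_round [(0.95, array([351., 229.]), array([ 0.679, -0.13 ]))]
insert_square [(0.88, array([307., 215.]), array([0.696, 0.009]))]
```

View pics/top0.png

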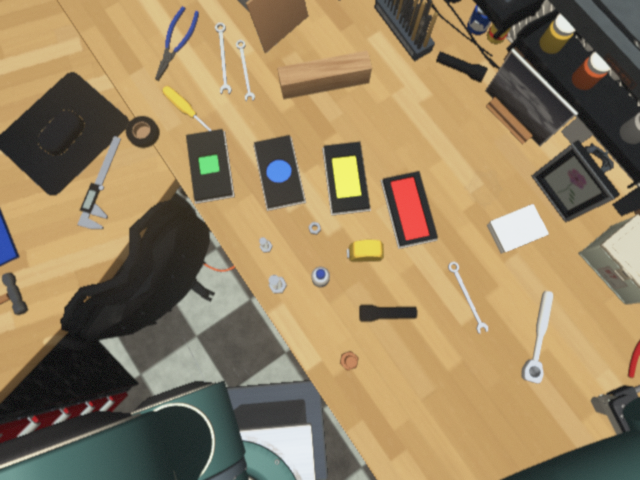

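View pics/scene0.png

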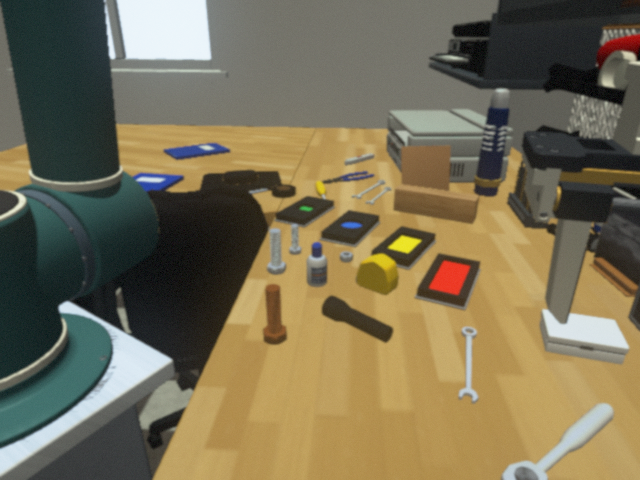

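Both views show the kit. The steel bolts are at (265,246) and (278,285) in the top view, the brown one is at (348,360), and the smaller steel one at (265,246) is the target. Next I fit the poses with silhouettes.

```bash
cat > fit.py <<'E'
from h import *
from scipy.optimize import minimize
def box(a,b,z0,z1): return np.array([[x,y,z] for x in(-a/2,a/2) for y in(-b/2,b/2) for z in(z0,z1)])
def cyl(d,z0,z1): 
    t=np.linspace(0,2*np.pi,24); return np.array([[d/2*np.cos(u),d/2*np.sin(u),z] for u in t for z in(z0,z1)])
def ycyl(d,y0,y1):
    return np.array([[d/2*np.cos(u),y,.018+d/2*np.sin(u)] for u in np.linspace(0,2*np.pi,24) for y in(y0,y1)])
M={"tape_measure":[np.vstack([box(.035,.074,0,.04),box(.035,.045,0,.063)])],"bottle":[cyl(.037,0,.054),cyl(.019,0.054,.078)],
 "bolt":[cyl(.0255,0,.010),cyl(.016,.01,.06)],"torch":[ycyl(.035,.02,.0575),ycyl(.027,-.0575,.02)],
 "insert":[box(.156,.086,0,.02)]}
def sil(c,parts,p,S=4):
    Rz=R.from_euler("z",p[2]).as_matrix(); im=np.zeros((480*S,640*S),np.uint8)
    for q in parts:
        uv=proj(c,q@Rz.T+[p[0],p[1],0]); cv2.fillConvexPoly(im,cv2.convexHull(np.round((uv+.5)*S).astype(np.int32)),255)
    return cv2.resize(im,(640,480),interpolation=cv2.INTER_AREA)/255.
def fit(parts,views,p0,yaw=True):
    def cost(v):
        p=[v[0]/100,v[1]/100,v[2] if yaw else 0]; s=0
        for c,m in views:
            a=sil(c,parts,p); s+=1-np.minimum(a,m).sum()/np.maximum(a,m).sum()
        return s/len(views)
    best=None
    for y in (p0[2] if yaw else [0]):
        x0=np.array([p0[0]*100,p0[1]*100,y]); n=3 if yaw else 2
        r=minimize(lambda v:cost(v if yaw else [v[0],v[1],0]),x0[:n],method="Nelder-Mead",options=dict(initial_simplex=np.vstack([x0[:n]]+[x0[:n]+np.eye(n)[i]*[1,1,.3][i] for i in range(n)]),maxiter=90))
        if best is None or r.fun<best.fun: best=r
    v=best.x; return np.round([v[0]/100,v[1]/100,v[2] if yaw else 0],4),round(best.fun,3)
E
cat > m.py <<'E'
from fit import *
G={"torch":(.349,-.335,[0,np.pi/2,np.pi,-np.pi/2]),"tape_measure":(.478,-.3,[0,.8,1.6,-.8]),"bottle":(.43,-.204,0),"bolt":(.508,-.095,0),
"insert_long":(.56,-.404,[0,.5,-.5]),"insert_short":(.645,-.277,[0,.5,-.5]),"insert_round":(.674,-.133,[0,.5,-.5]),"insert_square":(.696,.016,[0,.5,-.5])}
cs=[bot.camera("top"),bot.camera("scene")]
for n,g in G.items():
    vs=[]
    for c in cs:
        px=proj(c,[[g[0],g[1],.02]])[0]
        l=[d for d in bot.masks_of(n,c) if d["conf"]>.2]
        l=[d for d in l if np.hypot(*(np.array(d["extent"][:2])+np.array(d["extent"][2:])/2-px))<14]
        if l: vs.append((c,l[0]["pixels"].astype(float)))
    k="insert" if n.startswith("ins") else n
    yaw=n not in("bottle","bolt")
    for sub in [vs]+[[v] for v in vs]*(len(vs)>1): print(n,len(sub),*fit(M[k],sub,g,yaw))
# big bolt height & recess floors by colour
hsv=cv2.cvtColor(cs[0]["pixels"],cv2.COLOR_RGB2HSV)
for n,lo,hi in(("red",0,4),("yel",25,34),("grn",50,75),("blu",100,118)):
    m=cv2.inRange(hsv,(lo,130,120),(hi,255,255)); k,_,st,ce=cv2.connectedComponentsWithStats(m)
    for i in range(1,k):
        if st[i,4]>150: print(n,st[i],onz(cs[0],ce[i],.01)[:2].round(4))
E
python3 m.py
```

```text
torch 2 [ 0.35   -0.3321 -0.0872] 0.114
torch 1 [ 0.351  -0.3306 -0.0624] 0.096
torch 1 [ 0.3482 -0.334  -0.1391] 0.075
tape_measure 1 [ 0.4743 -0.302  -0.4542] 0.196
bottle 2 [ 0.4314 -0.2032  0.    ] 0.099
bottle 1 [ 0.4309 -0.2023  0.    ] 0.111
bottle 1 [ 0.4332 -0.2022  0.    ] 0.072
bolt 2 [ 0.5084 -0.0943  0.    ] 0.135
bolt 1 [ 0.5076 -0.0945  0.    ] 0.121
bolt 1 [ 0.5095 -0.0942  0.    ] 0.135
insert_long 2 [ 0.5632 -0.4029  0.1448] 0.062
insert_long 1 [ 0.5627 -0.4011  0.1251] 0.048
insert_long 1 [ 0.5654 -0.4039  0.1597] 0.052
insert_short 2 [ 0.6445 -0.276   0.0456] 0.131
insert_short 1 [ 0.6446 -0.2758  0.0357] 0.086
insert_short 1 [ 0.6454 -0.2773  0.0871] 0.167
insert_round 1 [ 0.6693 -0.1328  0.1315] 0.055
insert_square 2 [0.6966 0.016  0.1114] 0.073
insert_square 1 [0.6969 0.0149 0.087 ] 0.053
insert_square 1 [0.6982 0.0184 0.1446] 0.079
red [ 391  177   38   64 1503] [ 0.5634 -0.4038]
red [629 342  11  35 176] [ 0.2159 -0.8072]
yel [163  87  31  28 254] [0.8579 0.0806]
yel [ 332  156   30   42 1017] [ 0.646  -0.2769]
yel [355 240  26  16 377] [ 0.4862 -0.3055]
blu [266 160  26  23 453] [ 0.6716 -0.1325]
blu [  0 217  16  47 406] [0.5568 0.4478]
```

```bash
cat > go.py <<'E'
import sys; from h import *
# usage: x y z [toolx_yaw_deg] -> cm in tool axes (now) and rotvec deg ; z = TCP
def plan(x,y,z,yaw=None):
    o=bot.get_obs(); w,a,b,c=o["ee_rot"]; r=R.from_quat([a,b,c,w]); X=r.as_matrix()[:,0]
    yw=np.degrees(np.arctan2(X[1],X[0]))
    print("t",o["time_s"],"pos",np.round(o["tool_pos"],4),"yaw",round(yw,1),"q",np.round(o["joint_positions"],2),"open",round(o["opening"],4),"F",np.round(o["force"],1))
    print("shift cm (tool axes now)",np.round(r.inv().apply(np.array([x,y,z])-o["tool_pos"])*100,2))
    if yaw is not None:
        t=R.from_euler("z",yaw,degrees=True)*R.from_euler("x",180,degrees=True)
        print("turn deg",np.round(np.degrees((r.inv()*t).as_rotvec()),1),"shift after turn",np.round(t.inv().apply(np.array([x,y,z])-o["tool_pos"])*100,2))
if __name__=="__main__": plan(*map(float,sys.argv[1:]))
E
python3 go.py .35 -.333 .2 85
```

```text
t 2.0 pos [ 0.1955 -0.6461  0.1964] yaw 16.8 q [-1.31  0.12  1.44 -0.    1.58 -0.04] open 0.0928 F [-0.5 -0.1 -0.7]
shift cm (tool axes now) [ 23.86 -25.49  -0.35]
turn deg [ -0.   -0.  -68.2] shift after turn [32.54 12.67 -0.36]
```

```bash
python3 -m creep '{"delta_pos":[[4,-4.25,0],[4,-4.25,0],[4,-4.25,0],[4,-4.25,0],[4,-4.25,0],[3.9,-4.25,0],[0,0,0]],"angular":[[0,0,0],[0,0,0],[0,0,0],[0,0,0],[0,0,0],[0,0,0],[0,0,0]],"grip":[1,1,1,1,1,1,1]}'
python3 -m creep '{"delta_pos":[[0,0,0],[0,0,0],[0,0,0],[0,0,0],[0,0,0],[0,0,0],[0,0,0],[0,0,0]],"angular":[[0,0,-9.7],[0,0,-9.7],[0,0,-9.7],[0,0,-9.7],[0,0,-9.7],[0,0,-9.7],[0,0,-9.7],[0,0,0]],"grip":[1,1,1,1,1,1,1,1]}'
python3 go.py .35 -.333 .2 85
python3 - <<'E'
from h import *
c=bot.camera("wrist"); save(c,"w1.png"); print(ray(c,(320,240))[0])
for t,z in(("torch_mid",.018),("tape_measure",0),("bottle",0),("nut",0)): print(t,[(round(d["conf"],2),np.round(d["position"]),onz(c,d["position"],z)[:2].round(4)) for d in bot.place_of(t,c)[:3]])
E
```

```text
time_s: 2.88
tool_pos: [0.3517, -0.3303, 0.1971]
ee_rot: [0.0, 0.989, 0.148, 0.001]
force: [-0.3, -0.2, 0.3]
opening: 0.0932
gripper_force: 0.0
time_s: 3.88
tool_pos: [0.35, -0.3334, 0.1964]
ee_rot: [-0.0, 0.739, 0.673, -0.0]
force: [-0.3, 0.5, 0.7]
opening: 0.0933
gripper_force: 0.0
t 3.875 pos [ 0.35   -0.3334  0.1964] yaw 84.6 q [-0.81 -0.31  1.84 -0.    1.61 -0.72] open 0.0933 F [-0.3  0.5  0.7]
shift cm (tool axes now) [ 0.04 -0.01 -0.36]
turn deg [-0.   0.  -0.4] shift after turn [ 0.04 -0.01 -0.36]
[ 0.35787701 -0.252214    0.38355448]
torch_mid [(0.64, array([329., 206.]), array([ 0.3514, -0.3323]))]
tape_measure [(0.89, array([467., 150.]), array([ 0.4785, -0.2967]))]
bottle [(0.74, array([414.,  44.]), array([ 0.4347, -0.2057]))]
nut [(0.68, array([544.,  21.]), array([ 0.5412, -0.1985]))]
```

View pics/w1.png

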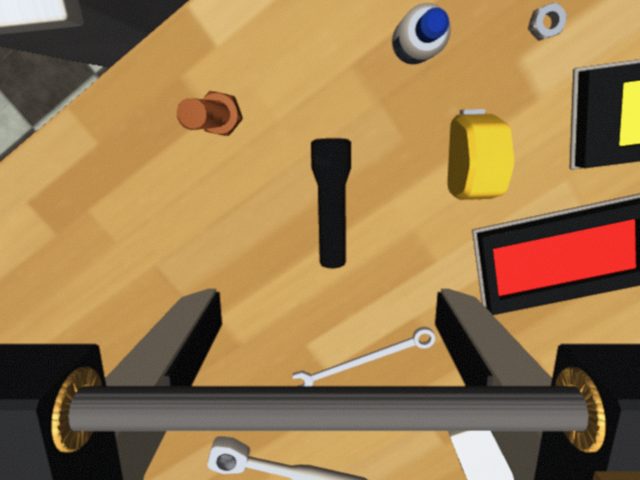

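The wrist view shows the torch centred at (331,203) with its axis vertical, in line with the grasp, and the tape at (482,155). I descend on the torch.

```bash
python3 -m creep '{"delta_pos":[[0.1,-0.1,4],[0,0,4],[0,0,4],[0,0,4],[0,0,2.4],[0,0,0],[0,0,0]],"angular":[[0,0,0],[0,0,0],[0,0,0],[0,0,0],[0,0,0],[0,0,0],[0,0,0]],"grip":[1,1,1,1,1,1,1]}' 
python3 -m creep '{"delta_pos":[[0,0,0],[0,0,0],[0,0,0],[0,0,0],[0,0,0],[0,0,0],[0,0,0],[0,0,0]],"angular":[[0,0,0],[0,0,0],[0,0,0],[0,0,0],[0,0,0],[0,0,0],[0,0,0],[0,0,0]],"grip":[0,0,0,0,0,0,0,0]}' 20
python3 go.py .5634 -.403 .112 8
```

```text
time_s: 5.0
tool_pos: [0.3499, -0.3322, 0.0136]
ee_rot: [0.001, 0.739, 0.674, -0.0]
force: [0.3, 0.0, 0.5]
opening: 0.0929
gripper_force: 0.0
time_s: 6.0
tool_pos: [0.3495, -0.3317, 0.0125]
ee_rot: [0.0, 0.739, 0.674, 0.0]
force: [0.8, -0.5, 1.0]
opening: 0.0178
gripper_force: 0.0
t 6.0 pos [ 0.3495 -0.3317  0.0125] yaw 84.7 q [-0.81 -0.2   2.05  0.    1.29 -0.72] open 0.0178 F [ 0.8 -0.5  1. ]
shift cm (tool axes now) [-5.13 21.96 -9.95]
turn deg [ 0.  -0.  76.7] shift after turn [20.19 10.04 -9.95]
```

```bash
python3 -m creep '{"delta_pos":[[0,0,0],[0,0,0],[0,0,0],[0,0,0]],"angular":[[0,0,0],[0,0,0],[0,0,0],[0,0,0]],"grip":[0,0,0,0]}'
```

```text
time_s: 6.5
tool_pos: [0.3495, -0.3317, 0.0125]
ee_rot: [0.0, 0.739, 0.674, 0.0]
force: [-0.1, 0.2, 0.1]
opening: 0.0006
gripper_force: 0.0
```

The fingers shut on nothing, so I look.

Run:
```python
from h import *
c=bot.camera("wrist"); save(c,"w2.png")
d=bot.camera("scene"); save(d,"s2.png")
a=np.hstack([cv2.resize(c["pixels"],(400,300)),d["pixels"][200:400,200:467].repeat(1,0)[:, :] if 0 else cv2.resize(d["pixels"][220:400,240:480],(400,300))]); cv2.imwrite("pics/c2.png",a[:,:,::-1])
```

```text
(no output)
```

View pics/c2.png

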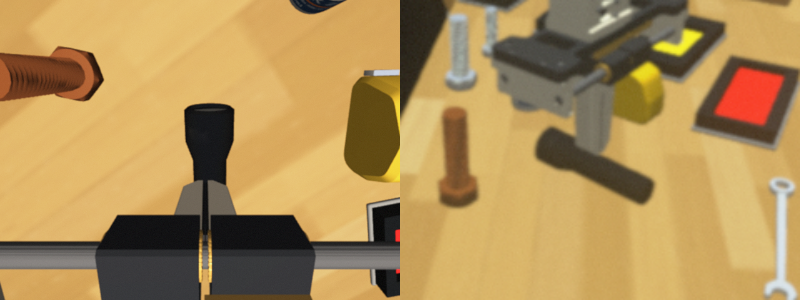

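```bash
python3 -m creep '{"delta_pos":[[0,0,-4],[0,0,-4],[0,0,-4],[0,0,-4],[0,0,-2.4],[0,0,0]],"angular":[[0,0,0],[0,0,0],[0,0,0],[0,0,0],[0,0,0],[0,0,0]],"grip":[1,1,1,1,1,1]}'
python3 - <<'E'
from fit import *
c=bot.camera("wrist"); save(c,"w3.png")
print([(round(d["conf"],2),np.round(d["position"]),onz(c,d["position"],.018)[:2].round(4)) for d in bot.place_of("torch_mid",c)[:3]])
vs=[]
for n,cc in(("w",c),("t",bot.camera("top")),("s",bot.camera("scene"))):
    l=[d for d in bot.masks_of("torch",cc) if d["conf"]>.3 and np.hypot(*(np.array(d["extent"][:2])+np.array(d["extent"][2:])/2-proj(cc,[[.35,-.333,.018]])[0]))<40]
    if l: print(n,l[0]["extent"],fit(M["torch"],[(cc,l[0]["pixels"].astype(float))],(.35,-.333,[-.1])))
cv2.imwrite("pics/c3.png",cv2.resize(c["pixels"][100:300,200:460,::-1],(780,600)))
E
```

```text
time_s: 7.35
tool_pos: [0.3499, -0.3322, 0.198]
ee_rot: [0.001, 0.739, 0.674, 0.0]
force: [1.3, 0.2, -0.5]
opening: 0.0559
gripper_force: 0.0
[(0.65, array([330., 206.]), array([ 0.3523, -0.332 ]))]
w [309.5, 138.2, 40.1, 133.5] (array([ 0.354 , -0.3309, -0.0675]), np.float64(0.101))
t [366.6, 305.2, 32.7, 14.9] (array([ 0.3503, -0.3362, -0.0245]), np.float64(0.632))
s [320.1, 294.1, 71.2, 49.7] (array([ 0.3482, -0.3338, -0.1552]), np.float64(0.079))
```

View pics/c3.png

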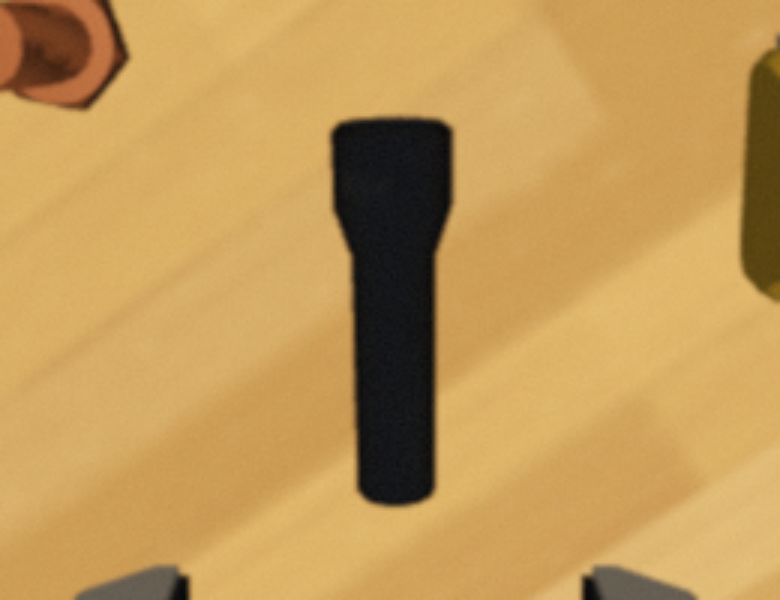

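Run:
```python
from h import *
c=bot.camera("scene"); o=bot.get_obs(); w,a,b,d=o["ee_rot"]; Y=R.from_quat([a,b,d,w]).as_matrix()[:,1]; p=o["tool_pos"]; g=o["opening"]/2
im=c["pixels"].copy()
for z in(0,.019,.038): 
    for s in(-1,1):
        u=proj(c,p+s*g*Y+[0,0,z])[0]; print(u,g); cv2.circle(im,tuple(np.round(u).astype(int)),1,(255,0,0),-1)
u=proj(c,[p])[0].astype(int); S=im[max(u[1]-110,0):u[1]+70,u[0]-120:u[0]+120]; cv2.imwrite("pics/s4.png",cv2.resize(S,(800,600),interpolation=cv2.INTER_NEAREST)[:,:,::-1])
```

```text
[338.5776903  217.23711637] 0.04400097349245898
[376.45973471 199.72862967] 0.04400097349245898
[338.8317052  203.20364557] 0.04400097349245898
[377.15931831 186.8811909 ] 0.04400097349245898
[339.0928366  188.77701186] 0.04400097349245898
[377.87651635 173.71027326] 0.04400097349245898
```

View pics/s4.png

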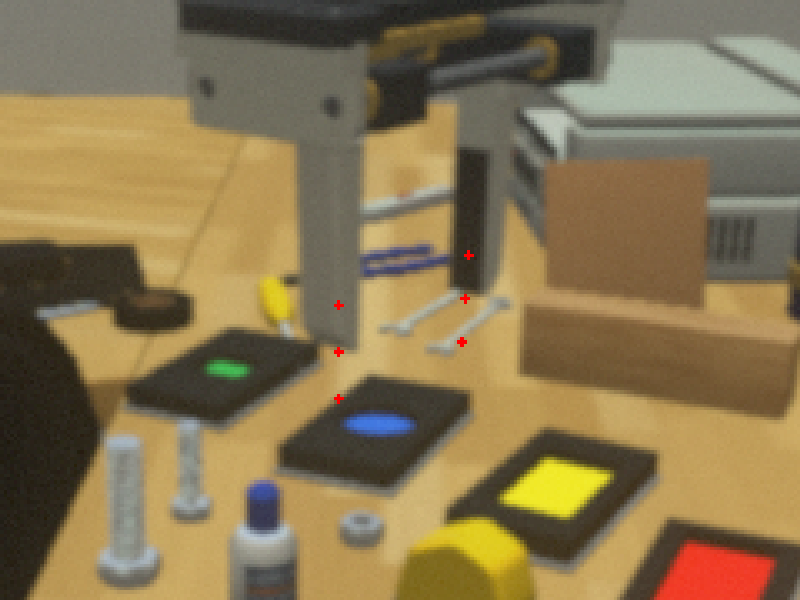

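The overlay shows the fingertips about 19 mm above the reported TCP: the markers at z+19 mm fall on the tip edges. That is why the grasp passed over the barrel. From here I take tip = reported z + 19 mm.

```bash
python3 -m creep '{"delta_pos":[[0,-0.2,5],[0,0,5],[0,0,5],[0,0,3],[0,0,2.5],[0,0,0],[0,0,0]],"angular":[[0,0,0],[0,0,0],[0,0,0],[0,0,0],[0,0,0],[0,0,0],[0,0,0]],"grip":[1,1,1,1,1,1,1]}' 
python3 -m creep '{"delta_pos":[[0,0,0],[0,0,0],[0,0,0],[0,0,0],[0,0,0],[0,0,0],[0,0,0],[0,0,0]],"angular":[[0,0,0],[0,0,0],[0,0,0],[0,0,0],[0,0,0],[0,0,0],[0,0,0],[0,0,0]],"grip":[0,0,0,0,0,0,0,0]}' 20
python3 -m creep '{"delta_pos":[[0,0,0],[0,0,0]],"angular":[[0,0,0],[0,0,0]],"grip":[0,0]}'
python3 go.py .5634 -.403 .112 8
```

```text
time_s: 8.62
tool_pos: [0.3478, -0.3319, -0.0076]
ee_rot: [0.0, 0.739, 0.674, 0.0]
force: [0.7, 0.2, 0.5]
opening: 0.0931
gripper_force: 0.0
time_s: 9.62
tool_pos: [0.3476, -0.3316, -0.0085]
ee_rot: [0.0, 0.739, 0.674, 0.0]
force: [1.6, 0.2, -0.6]
opening: 0.03
gripper_force: 19.8
time_s: 9.88
tool_pos: [0.3475, -0.3316, -0.0085]
ee_rot: [0.0, 0.739, 0.674, 0.0]
force: [2.3, 0.2, 1.2]
opening: 0.0303
gripper_force: 19.9
t 9.875 pos [ 0.3475 -0.3316 -0.0085] yaw 84.7 q [-0.82 -0.18  2.07  0.    1.25 -0.72] open 0.0303 F [2.3 0.2 1.2]
shift cm (tool axes now) [ -5.13  22.15 -12.05]
turn deg [ 0.  -0.  76.7] shift after turn [ 20.38  10.08 -12.05]
```

```bash
python3 -m creep '{"delta_pos":[[0,0,-4],[0,0,-6],[-1.3,5.5,0],[-1.3,5.5,0],[-1.3,5.5,0],[-1.2,5.6,0],[0,0,0],[0,0,0]],"angular":[[0,0,0],[0,0,0],[0,0,0],[0,0,0],[0,0,0],[0,0,0],[0,0,0],[0,0,0]],"grip":[0,0,0,0,0,0,0,0]}' 
python3 -m creep '{"delta_pos":[[0,0,0],[0,0,0],[0,0,0],[0,0,0],[0,0,0],[0,0,0],[0,0,0],[0,0,0]],"angular":[[0,0,9.6],[0,0,9.6],[0,0,9.6],[0,0,9.6],[0,0,9.6],[0,0,9.6],[0,0,9.6],[0,0,9.5]],"grip":[0,0,0,0,0,0,0,0]}'
python3 -m creep '{"delta_pos":[[0,0,0]],"angular":[[0,0,0]],"grip":[0]}'
python3 go.py .5634 -.403 0 8
python3 - <<'E'
from h import *
c=bot.camera("wrist"); save(c,"w5.png")
d=bot.camera("scene")
a=np.hstack([cv2.resize(c["pixels"],(400,300)),cv2.resize(d["pixels"][160:340,320:560],(400,300))]); cv2.imwrite("pics/c5.png",a[:,:,::-1])
for t in("insert_long","torch_mid"): print([(round(e["conf"],2),np.round(e["position"]),onz(c,e["position"],0)[:2].round(4)) for e in bot.place_of(t,c)[:3]])
E
```

```text
time_s: 10.88
tool_pos: [0.5622, -0.4023, 0.0907]
ee_rot: [-0.001, 0.739, 0.674, -0.0]
force: [-0.1, -0.2, -0.7]
opening: 0.0299
gripper_force: 19.8
time_s: 11.88
tool_pos: [0.5616, -0.4025, 0.0924]
ee_rot: [0.0, 0.998, 0.067, 0.0]
force: [0.3, 0.0, -1.5]
opening: 0.03
gripper_force: 19.8
time_s: 12.0
tool_pos: [0.5619, -0.4025, 0.0922]
ee_rot: [0.0, 0.998, 0.07, 0.0]
force: [0.2, 0.5, -1.3]
opening: 0.0298
gripper_force: 19.8
t 12.0 pos [ 0.5619 -0.4025  0.0922] yaw 8.0 q [-0.66  0.19  1.52 -0.    1.42  0.77] open 0.0298 F [ 0.2  0.5 -1.3]
shift cm (tool axes now) [0.14 0.06 9.22]
turn deg [ 0. -0.  0.] shift after turn [0.15 0.07 9.22]
[]
[(0.62, array([328., 310.]), array([ 0.5055, -0.41  ])), (0.46, array([322., 295.]), array([ 0.5169, -0.4044]))]
```

View pics/c5.png

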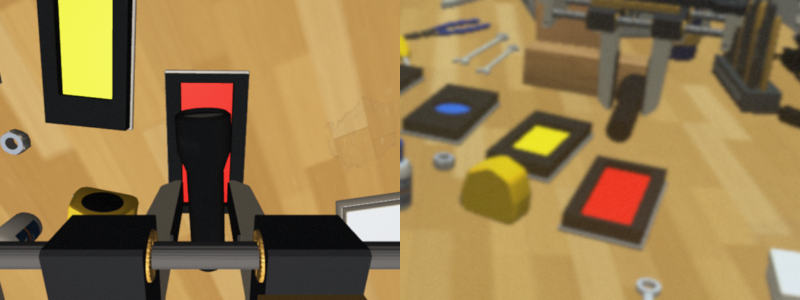

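```bash
python3 -m creep '{"delta_pos":[[0.1,0.1,4],[0,0,3],[0,0,1],[0,0,0.5],[0,0,0.3],[0,0,0],[0,0,0]],"angular":[[0,0,0],[0,0,0],[0,0,0],[0,0,0],[0,0,0],[0,0,0],[0,0,0]],"grip":[0,0,0,0,0,0,0]}' 
python3 -m creep '{"delta_pos":[[0,0,0.1],[0,0,0],[0,0,0]],"angular":[[0,0,0],[0,0,0],[0,0,0]],"grip":[0,0,0]}'
```

```text
time_s: 13.08
tool_pos: [0.5643, -0.4036, 0.0042]
ee_rot: [0.0, 0.998, 0.07, 0.0]
force: [-0.3, 0.0, -1.4]
opening: 0.0301
gripper_force: 19.8
time_s: 13.45
tool_pos: [0.564, -0.4035, 0.0025]
ee_rot: [0.0, 0.998, 0.07, 0.0]
force: [0.4, -0.4, -1.3]
opening: 0.03
gripper_force: 19.8
```

```bash
python3 -m creep '{"delta_pos":[[0,0,0.1],[0,0,0],[0,0,0]],"angular":[[0,0,0],[0,0,0],[0,0,0]],"grip":[0,0,0]}'; python3 -m creep '{"delta_pos":[[0,0,0.05],[0,0,0],[0,0,0]],"angular":[[0,0,0],[0,0,0],[0,0,0]],"grip":[0,0,0]}'
```

```text
time_s: 13.82
tool_pos: [0.564, -0.4035, 0.0016]
ee_rot: [0.0, 0.998, 0.07, 0.0]
force: [-1.2, 0.2, -1.0]
opening: 0.03
gripper_force: 19.8
time_s: 14.2
tool_pos: [0.5641, -0.4036, 0.0015]
ee_rot: [0.0, 0.998, 0.07, 0.0]
force: [-2.2, 0.4, 5.9]
opening: 0.03
gripper_force: 19.9
```

```bash
python3 -m creep '{"delta_pos":[[0,0,0],[0,0,0],[0,0,0],[0,0,0],[0,0,0],[0,0,-2],[0,0,-4],[0,0,-5]],"angular":[[0,0,0],[0,0,0],[0,0,0],[0,0,0],[0,0,0],[0,0,0],[0,0,0],[0,0,0]],"grip":[0.45,0.55,0.6,0.65,0.65,0.65,0.8,1]}' 
python3 -m creep '{"delta_pos":[[0,0,-5],[0,0,-3],[0,0,0]],"angular":[[0,0,0],[0,0,0],[0,0,0]],"grip":[1,1,1]}'
python3 go.py .478 -.3 .19 85
cat > v.py <<'E'
from fit import *
import sys
c=bot.camera("wrist"); save(c,sys.argv[1]+".png")
for e in sys.argv[2:]:
    n,x,y,a=e.split(","); x,y,a=float(x),float(y),float(a)
    for t in [n]+["torch_mid"]*(n=="torch"):
        print(t,[(round(d["conf"],2),np.round(d["position"]),onz(c,d["position"],.018*(t=="torch_mid"))[:2].round(4)) for d in bot.place_of(t,c)[:3]])
    for cc in(c,bot.camera("top")):
        px=proj(cc,[[x,y,.02]])[0]
        l=[d for d in bot.masks_of(n,cc) if d["conf"]>.2 and np.hypot(*(np.array(d["extent"][:2])+np.array(d["extent"][2:])/2-px))<60]
        if l: print(n,"fit",fit(M["insert" if n[:3]=="ins" else n],[(cc,l[0]["pixels"].astype(float))],(x,y,[a-.5,a,a+.5]),n not in("bottle","bolt")),np.round(l[0]["extent"]))
E
python3 v.py w6 torch,.564,-.403,-1.43 tape_measure,.478,-.3,-.1 insert_short,.645,-.277,.05
python3 - <<'E'
from h import *
c=cv2.imread("pics/w6.png"); d=bot.camera("scene")
cv2.imwrite("pics/c6.png",np.hstack([cv2.resize(c,(400,300)),cv2.resize(d["pixels"][200:350,320:520,::-1],(400,300))]))
E
```

```text
time_s: 15.2
tool_pos: [0.5637, -0.4032, 0.113]
ee_rot: [-0.0, 0.998, 0.07, -0.0]
force: [-0.0, 0.8, 0.3]
opening: 0.0761
gripper_force: 0.0
time_s: 15.58
tool_pos: [0.5647, -0.404, 0.1956]
ee_rot: [0.002, 0.998, 0.07, 0.002]
force: [-0.2, -0.3, -0.2]
opening: 0.0927
gripper_force: 0.0
t 15.575 pos [ 0.5647 -0.404   0.1956] yaw 8.0 q [-0.66  0.15  1.4  -0.    1.58  0.77] open 0.0927 F [-0.2 -0.3 -0.2]
shift cm (tool axes now) [ -7.13 -11.51   0.49]
turn deg [  0.3  -0.  -77. ] shift after turn [ 9.6  -9.55  0.56]
torch [(0.63, array([323., 208.]), array([ 0.5609, -0.4009]))]
torch_mid [(0.95, array([324., 213.]), array([ 0.561, -0.402]))]
torch fit (array([ 0.5646, -0.4049, -1.3901]), np.float64(0.065)) [303. 143.  43. 134.]
tape_measure [(0.23, array([20., 32.]), array([ 0.6737, -0.1331]))]
tape_measure fit (array([ 0.4852, -0.3051,  0.2297]), np.float64(0.456)) [164. 255.  80.  62.]
insert_short [(0.72, array([195.,  93.]), array([ 0.6459, -0.2785]))]
insert_short fit (array([ 0.6506, -0.2793,  0.0415]), np.float64(0.042)) [137.   0. 111. 186.]
insert_short fit (array([ 0.6458, -0.2683, -0.097 ]), np.float64(0.313)) [324. 144.  38.  70.]
```

View pics/c6.png

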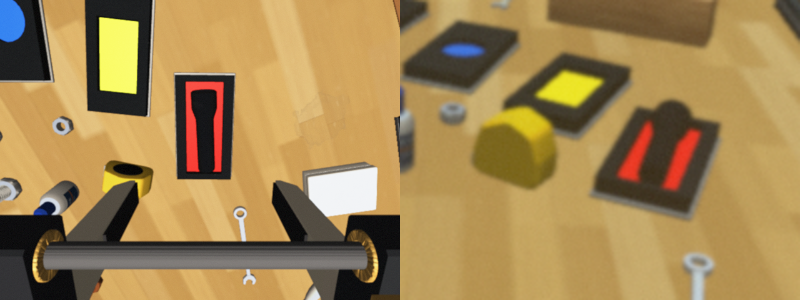

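The torch lies inside the red recess at (204,130). Now the tape.

```bash
python3 -m creep '{"delta_pos":[[-2.4,-3.8,0],[-2.4,-3.8,0],[-2.4,-3.9,0],[0,0,0]],"angular":[[0,0,0],[0,0,0],[0,0,0],[0,0,0]],"grip":[1,1,1,1]}' >/dev/null
python3 -m creep '{"delta_pos":[[0,0,0],[0,0,0],[0,0,0],[0,0,0],[0,0,0],[0,0,0],[0,0,0],[0,0,0]],"angular":[[0,0,-9.6],[0,0,-9.6],[0,0,-9.6],[0,0,-9.6],[0,0,-9.6],[0,0,-9.6],[0,0,-9.6],[0,0,-9.6]],"grip":[1,1,1,1,1,1,1,1]}' >/dev/null
python3 -m creep '{"delta_pos":[[0,0,0]],"angular":[[0,0,0]],"grip":[1]}'
python3 v.py w7 tape_measure,.478,-.3,-.1 bottle,.431,-.203,0
python3 go.py .478 -.3 0.01 85
```

```text
time_s: 17.95
tool_pos: [0.477, -0.3001, 0.1908]
ee_rot: [-0.0, 0.739, 0.674, -0.0]
force: [-0.6, -0.4, -1.0]
opening: 0.0931
gripper_force: 0.0
tape_measure [(0.8, array([328., 202.]), array([ 0.4771, -0.2983]))]
tape_measure fit (array([ 0.4794, -0.2984, -0.0694]), np.float64(0.161)) [308. 164.  43.  88.]
bottle []
bottle fit (array([ 0.4358, -0.203 ,  0.    ]), np.float64(0.052)) [234.  71.  54.  48.]
t 18.4 pos [ 0.4767 -0.2997  0.191 ] yaw 84.8 q [-0.61 -0.13  1.69 -0.    1.58 -0.52] open 0.0932 F [ 0.2 -0.   0.4]
shift cm (tool axes now) [-0.02  0.14 18.1 ]
turn deg [ 0.   0.  -0.2] shift after turn [-0.02  0.14 18.1 ]
```

View pics/w7.png

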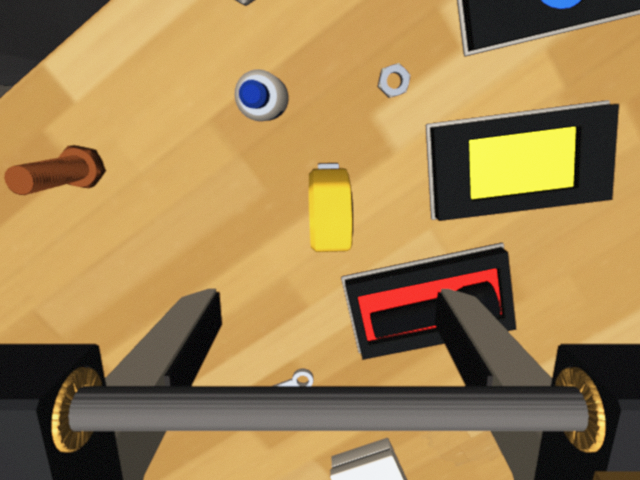

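```bash
python3 -m creep '{"delta_pos":[[0.1,0.2,5],[0,0,5],[0,0,5],[0,0,3],[0,0,1],[0,0,0],[0,0,0],[0,0,0]],"angular":[[0,0,0],[0,0,0],[0,0,0],[0,0,0],[0,0,0],[0,0,0],[0,0,0],[0,0,0]],"grip":[1,1,1,1,1,1,1,0]}' 
python3 -m creep '{"delta_pos":[[0,0,0],[0,0,0],[0,0,0],[0,0,0],[0,0,0],[0,0,0],[0,0,0],[0,0,0]],"angular":[[0,0,0],[0,0,0],[0,0,0],[0,0,0],[0,0,0],[0,0,0],[0,0,0],[0,0,0]],"grip":[0,0,0,0,0,0,0,0]}' 25
python3 go.py .646 -.277 .1 2
```

```text
time_s: 19.4
tool_pos: [0.4792, -0.2992, 0.0022]
ee_rot: [0.001, 0.738, 0.675, 0.0]
force: [-0.4, 0.6, 0.2]
opening: 0.087
gripper_force: 0.0
time_s: 20.4
tool_pos: [0.4786, -0.2988, 0.0009]
ee_rot: [-0.0, 0.738, 0.675, -0.0]
force: [-1.9, 0.4, 1.3]
opening: 0.0338
gripper_force: 24.9
t 20.4 pos [ 0.4786 -0.2988  0.0009] yaw 84.8 q [-0.6   0.    1.89 -0.    1.25 -0.51] open 0.0338 F [-1.9  0.4  1.3]
shift cm (tool axes now) [ 3.68 16.47 -9.91]
turn deg [-0.   0.  82.8] shift after turn [16.8  -1.6  -9.91]
```

```bash
python3 -m creep '{"delta_pos":[[0,0,-4],[0,0,-6],[1.2,5.5,0],[1.2,5.5,0],[1.3,5.5,0],[0,0,0]],"angular":[[0,0,0],[0,0,0],[0,0,0],[0,0,0],[0,0,0],[0,0,0]],"grip":[0,0,0,0,0,0]}' 
python3 -m creep '{"delta_pos":[[0,0,0],[0,0,0],[0,0,0],[0,0,0],[0,0,0],[0,0,0],[0,0,0],[0,0,0]],"angular":[[0,0,10.3],[0,0,10.3],[0,0,10.3],[0,0,10.3],[0,0,10.4],[0,0,10.4],[0,0,10.4],[0,0,10.4]],"grip":[0,0,0,0,0,0,0,0]}' >/dev/null
python3 -m creep '{"delta_pos":[[0,0,0]],"angular":[[0,0,0]],"grip":[0]}'
python3 go.py .646 -.277 .0119 2
python3 - <<'E'
from h import *
c=bot.camera("wrist"); d=bot.camera("scene")
cv2.imwrite("pics/c8.png",np.hstack([cv2.resize(c["pixels"],(400,300)),cv2.resize(d["pixels"][170:320,300:500],(400,300))])[:,:,::-1])
E
```

```text
time_s: 21.15
tool_pos: [0.6487, -0.2756, 0.0989]
ee_rot: [-0.001, 0.738, 0.675, -0.0]
force: [-0.6, -0.9, -1.8]
opening: 0.0341
gripper_force: 25.0
time_s: 22.28
tool_pos: [0.6458, -0.2769, 0.1008]
ee_rot: [-0.0, 1.0, 0.018, -0.0]
force: [-0.1, -0.9, -2.1]
opening: 0.0337
gripper_force: 25.0
t 22.275 pos [ 0.6458 -0.2769  0.1008] yaw 2.1 q [-0.44  0.21  1.49 -0.    1.44  1.09] open 0.0337 F [-0.1 -0.9 -2.1]
shift cm (tool axes now) [0.02 0.01 8.89]
turn deg [-0.   0.   0.1] shift after turn [0.02 0.01 8.89]
```

View pics/c8.png

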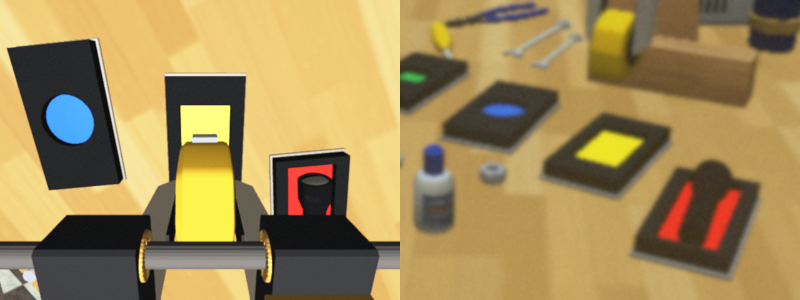

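```bash
python3 -m creep '{"delta_pos":[[0,0,4],[0,0,3],[0,0,1],[0,0,0.5],[0,0,0.2],[0,0,0],[0,0,0]],"angular":[[0,0,0],[0,0,0],[0,0,0],[0,0,0],[0,0,0],[0,0,0],[0,0,0]],"grip":[0,0,0,0,0,0,0]}' 
python3 -m creep '{"delta_pos":[[0,0,0.1],[0,0,0],[0,0,0]],"angular":[[0,0,0],[0,0,0],[0,0,0]],"grip":[0,0,0]}'
python3 -m creep '{"delta_pos":[[0,0,0.1],[0,0,0],[0,0,0]],"angular":[[0,0,0],[0,0,0],[0,0,0]],"grip":[0,0,0]}'
```

```text
time_s: 23.25
tool_pos: [0.6467, -0.277, 0.0147]
ee_rot: [0.0, 1.0, 0.018, 0.0]
force: [1.5, -0.1, -1.5]
opening: 0.0339
gripper_force: 25.0
time_s: 23.62
tool_pos: [0.6464, -0.2768, 0.013]
ee_rot: [-0.0, 1.0, 0.018, -0.0]
force: [-0.0, 0.3, -3.0]
opening: 0.0338
gripper_force: 25.0
time_s: 24.0
tool_pos: [0.6464, -0.2768, 0.0119]
ee_rot: [-0.0, 1.0, 0.018, -0.0]
force: [0.0, -0.5, -1.6]
opening: 0.0336
gripper_force: 25.0
```

```bash
python3 -m creep '{"delta_pos":[[0,0,0.1],[0,0,0],[0,0,0]],"angular":[[0,0,0],[0,0,0],[0,0,0]],"grip":[0,0,0]}'
python3 -m creep '{"delta_pos":[[0,0,0.05],[0,0,0],[0,0,0]],"angular":[[0,0,0],[0,0,0],[0,0,0]],"grip":[0,0,0]}'
```

```text
time_s: 24.38
tool_pos: [0.6465, -0.2769, 0.0112]
ee_rot: [0.0, 1.0, 0.018, 0.0]
force: [-0.8, -0.6, 1.3]
opening: 0.0338
gripper_force: 25.0
time_s: 24.75
tool_pos: [0.6466, -0.2769, 0.0112]
ee_rot: [0.0, 1.0, 0.018, 0.0]
force: [-2.5, 0.7, 7.0]
opening: 0.0342
gripper_force: 25.0
```

```bash
python3 -m creep '{"delta_pos":[[0,0,0],[0,0,0],[0,0,0],[0,0,0],[0,0,-2],[0,0,-5],[0,0,-6],[0,0,-5]],"angular":[[0,0,0],[0,0,0],[0,0,0],[0,0,0],[0,0,0],[0,0,0],[0,0,0],[0,0,0]],"grip":[0.5,0.6,0.65,0.7,0.75,0.8,1,1]}' 
python3 go.py .432 -.203 .19 45
```

```text
time_s: 25.75
tool_pos: [0.6464, -0.2768, 0.1948]
ee_rot: [0.001, 1.0, 0.018, 0.001]
force: [0.8, -0.7, 0.2]
opening: 0.0899
gripper_force: 0.0
t 25.75 pos [ 0.6464 -0.2768  0.1948] yaw 2.0 q [-0.44  0.18  1.38  0.    1.59  1.09] open 0.0899 F [ 0.8 -0.7  0.2]
shift cm (tool axes now) [-21.17  -8.14   0.43]
turn deg [  0.1  -0.1 -43. ] shift after turn [ -9.94 -20.38   0.48]
```

```bash
python3 -m creep '{"delta_pos":[[-5.3,-2,0],[-5.3,-2,0],[-5.3,-2.1,0],[-5.3,-2.1,0],[0,0,0]],"angular":[[0,0,0],[0,0,0],[0,0,0],[0,0,0],[0,0,0]],"grip":[1,1,1,1,1]}' >/dev/null
python3 -m creep '{"delta_pos":[[0,0,0],[0,0,0],[0,0,0],[0,0,0],[0,0,0],[0,0,0]],"angular":[[0,0,-8.6],[0,0,-8.6],[0,0,-8.6],[0,0,-8.6],[0,0,-8.6],[0,0,0]],"grip":[1,1,1,1,1,1]}'
python3 v.py w9 bottle,.432,-.203,0 bolt,.508,-.0945,0 insert_round,.67,-.133,.13 
python3 go.py .432 -.203 0.005 45
python3 - <<'E'
from h import *
d=bot.camera("scene"); c=cv2.imread("pics/w9.png")
cv2.imwrite("pics/c9.png",np.hstack([cv2.resize(c,(400,300)),cv2.resize(d["pixels"][200:350,300:500,::-1],(400,300))]))
E
```

```text
time_s: 27.12
tool_pos: [0.4322, -0.2026, 0.1913]
ee_rot: [0.0, 0.924, 0.383, 0.0]
force: [0.3, -0.3, -0.7]
opening: 0.0933
gripper_force: 0.0
bottle [(0.8, array([331., 207.]), array([ 0.4331, -0.2063]))]
bottle fit (array([ 0.4356, -0.2014,  0.    ]), np.float64(0.082)) [309. 186.  44.  49.]
bottle fit (array([ 0.4207, -0.2054,  0.    ]), np.float64(0.846)) [321. 277.   9.  10.]
bolt [(0.93, array([240., 348.]), array([ 0.2641, -0.2445])), (0.79, array([250., 138.]), array([ 0.427 , -0.1125])), (0.59, array([304.,  50.]), array([ 0.5101, -0.0969]))]
bolt fit (array([ 0.5111, -0.0954,  0.    ]), np.float64(0.087)) [287.  24.  29.  41.]
bolt fit (array([ 0.5078, -0.0957,  0.    ]), np.float64(0.255)) [262. 242.  14.  13.]
insert_round []
insert_round fit (array([ 0.706 , -0.1143,  0.0681]), np.float64(0.98)) [254. 142.   6.   7.]
t 27.775 pos [ 0.4316 -0.2024  0.1904] yaw 45.0 q [-0.49 -0.33  1.86 -0.    1.61  0.29] open 0.0931 F [ 0.1  0.1 -0.1]
shift cm (tool axes now) [-1.000e-02  7.000e-02  1.854e+01]
turn deg [-0.  0.  0.] shift after turn [-1.000e-02  7.000e-02  1.854e+01]
```

View pics/c9.png

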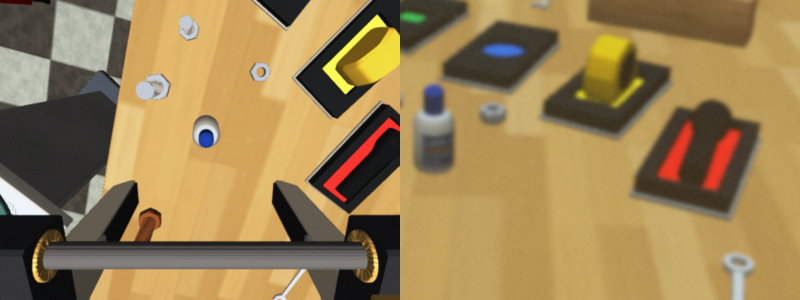

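```bash
python3 -m creep '{"delta_pos":[[0.1,0.1,5],[0,0,5],[0,0,4],[0,0,3],[0,0,1.4],[0,0,0],[0,0,0],[0,0,0]],"angular":[[0,0,0],[0,0,0],[0,0,0],[0,0,0],[0,0,0],[0,0,0],[0,0,0],[0,0,0]],"grip":[1,1,1,1,1,1,1,0]}' 12
python3 -m creep '{"delta_pos":[[0,0,0],[0,0,0],[0,0,0],[0,0,0],[0,0,0],[0,0,0],[0,0,0],[0,0,0]],"angular":[[0,0,0],[0,0,0],[0,0,0],[0,0,0],[0,0,0],[0,0,0],[0,0,0],[0,0,0]],"grip":[0,0,0,0,0,0,0,0]}' 15
python3 go.py .670 -.133 .105 45
```

```text
time_s: 28.82
tool_pos: [0.4336, -0.2027, 0.0076]
ee_rot: [0.001, 0.924, 0.383, 0.001]
force: [-0.0, -0.5, -0.3]
opening: 0.087
gripper_force: 0.0
time_s: 29.82
tool_pos: [0.433, -0.2024, 0.0064]
ee_rot: [0.0, 0.924, 0.383, -0.0]
force: [-0.4, -1.1, 0.5]
opening: 0.0367
gripper_force: 15.0
t 29.825 pos [ 0.433  -0.2024  0.0064] yaw 45.0 q [-0.49 -0.2   2.07 -0.    1.28  0.29] open 0.0367 F [-0.4 -1.1  0.5]
shift cm (tool axes now) [21.66 11.86 -9.86]
turn deg [0. 0. 0.] shift after turn [21.67 11.85 -9.86]
```

```bash
python3 -m creep '{"delta_pos":[[0,0,-4],[0,0,-6],[5.4,3,0],[5.4,3,0],[5.4,3,0],[5.5,2.9,0],[0,0,0],[0,0,0]],"angular":[[0,0,0],[0,0,0],[0,0,0],[0,0,0],[0,0,0],[0,0,0],[0,0,0],[0,0,0]],"grip":[0,0,0,0,0,0,0,0]}'
python3 v.py w10 insert_round,.67,-.133,.13
python3 go.py .670 -.133 .0174 45
```

```text
time_s: 30.82
tool_pos: [0.6702, -0.1329, 0.1058]
ee_rot: [-0.0, 0.924, 0.383, -0.0]
force: [-0.7, -0.0, -0.9]
opening: 0.0363
gripper_force: 15.0
insert_round [(0.73, array([328., 229.]), array([ 0.671 , -0.1326])), (0.3, array([277., 393.]), array([ 0.5432, -0.2013]))]
insert_round fit (array([ 0.6709, -0.1325,  0.1331]), np.float64(0.277)) [225. 101. 226. 201.]
insert_round fit (array([ 0.6678, -0.1404,  0.0402]), np.float64(0.631)) [270. 148.  35.  60.]
t 31.075 pos [ 0.67   -0.1335  0.1072] yaw 45.0 q [-0.23  0.17  1.53 -0.    1.44  0.55] open 0.0364 F [-0.5 -1.6 -0.5]
shift cm (tool axes now) [ 0.03 -0.04  8.98]
turn deg [ 0.1 -0.  -0. ] shift after turn [ 0.03 -0.04  8.98]
```

View pics/w10.png

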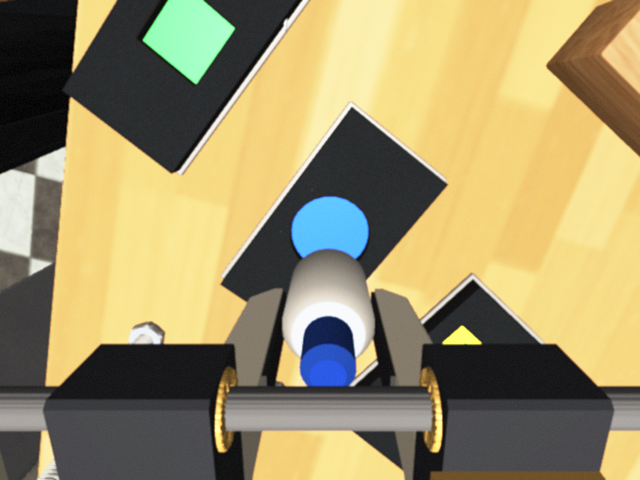

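The blue recess at (330,230) is in line with the bottle, and the position agrees. I lower it.

```bash
python3 -m creep '{"delta_pos":[[0.1,0,4],[0,0,3],[0,0,1],[0,0,0.5],[0,0,0.3],[0,0,0],[0,0,0]],"angular":[[0,0,0],[0,0,0],[0,0,0],[0,0,0],[0,0,0],[0,0,0],[0,0,0]],"grip":[0,0,0,0,0,0,0]}' 
python3 -m creep '{"delta_pos":[[0,0,0.1],[0,0,0],[0,0,0]],"angular":[[0,0,0],[0,0,0],[0,0,0]],"grip":[0,0,0]}'
python3 -m creep '{"delta_pos":[[0,0,0.1],[0,0,0],[0,0,0]],"angular":[[0,0,0],[0,0,0],[0,0,0]],"grip":[0,0,0]}'
```

```text
time_s: 31.95
tool_pos: [0.6716, -0.1323, 0.0192]
ee_rot: [0.0, 0.924, 0.383, 0.0]
force: [-0.3, -0.4, -1.2]
opening: 0.0365
gripper_force: 15.0
time_s: 32.33
tool_pos: [0.6713, -0.1322, 0.0175]
ee_rot: [0.0, 0.924, 0.383, 0.0]
force: [0.1, 0.2, -0.6]
opening: 0.0361
gripper_force: 15.0
time_s: 32.7
tool_pos: [0.6713, -0.1323, 0.0165]
ee_rot: [0.0, 0.924, 0.383, 0.0]
force: [0.7, 0.0, 0.1]
opening: 0.0362
gripper_force: 15.0
```

```bash
python3 -m creep '{"delta_pos":[[0,0,0.05],[0,0,0],[0,0,0]],"angular":[[0,0,0],[0,0,0],[0,0,0]],"grip":[0,0,0]}'
```

```text
time_s: 33.08
tool_pos: [0.6714, -0.1323, 0.0164]
ee_rot: [0.0, 0.924, 0.383, 0.0]
force: [-0.8, -0.2, 5.4]
opening: 0.036
gripper_force: 15.0
```

```bash
python3 -m creep '{"delta_pos":[[0,0,0],[0,0,0],[0,0,0],[0,0,0],[0,0,-2],[0,0,-5],[0,0,-6],[0,0,-4.5]],"angular":[[0,0,0],[0,0,0],[0,0,0],[0,0,0],[0,0,0],[0,0,0],[0,0,0],[0,0,0]],"grip":[0.5,0.6,0.65,0.7,0.75,0.8,1,1]}' 
python3 go.py .509 -.095 .19 45
```

```text
time_s: 34.08
tool_pos: [0.6715, -0.1323, 0.1956]
ee_rot: [0.001, 0.924, 0.383, 0.001]
force: [0.9, -0.4, 0.4]
opening: 0.0898
gripper_force: 0.0
t 34.075 pos [ 0.6715 -0.1323  0.1956] yaw 45.0 q [-0.23  0.13  1.42  0.    1.58  0.55] open 0.0898 F [ 0.9 -0.4  0.4]
shift cm (tool axes now) [ -8.84 -14.13   0.51]
turn deg [ 0.2 -0.1  0. ] shift after turn [ -8.85 -14.12   0.56]
```

```bash
python3 -m creep '{"delta_pos":[[-2.9,-4.7,0],[-2.9,-4.7,0],[-3,-4.7,0.5],[0,0,0],[0,0,0]],"angular":[[0,0,0],[0,0,0],[0,0,0],[0,0,0],[0,0,0]],"grip":[1,1,1,1,1]}'
python3 v.py w11 bolt,.509,-.095,0 insert_square,.697,.015,.1
python3 go.py .509 -.095 0.009 45
python3 - <<'E'
from h import *
d=bot.camera("scene"); c=cv2.imread("pics/w11.png")
cv2.imwrite("pics/c11.png",np.hstack([cv2.resize(c,(400,300)),cv2.resize(d["pixels"][200:350,250:450,::-1],(400,300))]))
E
```

```text
time_s: 34.7
tool_pos: [0.5098, -0.095, 0.1875]
ee_rot: [0.001, 0.924, 0.383, 0.001]
force: [-0.1, -0.6, -0.2]
opening: 0.093
gripper_force: 0.0
bolt [(0.97, array([280., 281.]), array([ 0.4256, -0.1148])), (0.72, array([265., 457.]), array([ 0.2614, -0.2452])), (0.55, array([331., 207.]), array([ 0.511 , -0.0981]))]
bolt fit (array([ 0.5119, -0.0941,  0.    ]), np.float64(0.083)) [317. 195.  24.  34.]
bolt fit (array([ 0.509, -0.095,  0.   ]), np.float64(1.0)) [272. 274.  14.  18.]
insert_square []
t 35.15 pos [ 0.5095 -0.095   0.1857] yaw 45.0 q [-0.23 -0.23  1.79 -0.    1.58  0.55] open 0.0931 F [ 0.3  0.4 -1. ]
shift cm (tool axes now) [-0.03 -0.02 17.67]
turn deg [-0.  0.  0.] shift after turn [-0.04 -0.03 17.67]
```

View pics/c11.png

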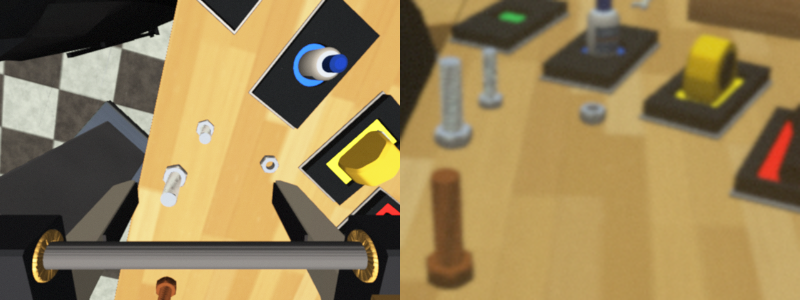

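```bash
python3 -m creep '{"delta_pos":[[0,0.1,5],[0,0,5],[0,0,4],[0,0,2.5],[0,0,1.1],[0,0,0],[0,0,0],[0,0,0]],"angular":[[0,0,0],[0,0,0],[0,0,0],[0,0,0],[0,0,0],[0,0,0],[0,0,0],[0,0,0]],"grip":[1,0.7,0.6,0.6,0.6,0.6,0.6,0]}' 
python3 -m creep '{"delta_pos":[[0,0,0],[0,0,0],[0,0,0],[0,0,0],[0,0,0],[0,0,0],[0,0,0],[0,0,0]],"angular":[[0,0,0],[0,0,0],[0,0,0],[0,0,0],[0,0,0],[0,0,0],[0,0,0],[0,0,0]],"grip":[0,0,0,0,0,0,0,0]}' 20
python3 go.py .697 .0155 .105 45
```

```text
time_s: 36.2
tool_pos: [0.5106, -0.0957, 0.011]
ee_rot: [0.0, 0.924, 0.383, 0.001]
force: [0.4, 0.6, -0.3]
opening: 0.0497
gripper_force: 0.0
time_s: 37.2
tool_pos: [0.51, -0.0956, 0.0099]
ee_rot: [-0.0, 0.924, 0.383, -0.0]
force: [0.5, 0.6, 0.6]
opening: 0.0149
gripper_force: 20.0
t 37.2 pos [ 0.51   -0.0956  0.0099] yaw 45.0 q [-0.23 -0.11  1.98  0.    1.27  0.55] open 0.0149 F [0.5 0.6 0.6]
shift cm (tool axes now) [21.07  5.38 -9.51]
turn deg [-0.  0.  0.] shift after turn [21.08  5.37 -9.51]
```

```bash
python3 -m creep '{"delta_pos":[[0,0,-4],[0,0,-6],[5.2,1.3,0],[5.2,1.3,0],[5.3,1.4,0],[5.3,1.4,0],[0,0,0],[0,0,0]],"angular":[[0,0,0],[0,0,0],[0,0,0],[0,0,0],[0,0,0],[0,0,0],[0,0,0],[0,0,0]],"grip":[0,0,0,0,0,0,0,0]}'
python3 v.py w12 insert_square,.697,.0155,.1
python3 go.py .697 .0155 .0199 45
```

```text
time_s: 38.2
tool_pos: [0.6962, 0.0147, 0.1094]
ee_rot: [-0.0, 0.924, 0.383, -0.001]
force: [0.5, -0.2, -0.4]
opening: 0.0151
gripper_force: 20.0
insert_square [(0.56, array([328., 226.]), array([0.6973, 0.0159]))]
insert_square fit (array([0.6989, 0.0173, 0.0858]), np.float64(0.194)) [218.  98. 230. 214.]
insert_square fit (array([0.6967, 0.0149, 0.1184]), np.float64(0.192)) [189. 128.  43.  75.]
t 38.45 pos [0.6962 0.0143 0.1106] yaw 45.0 q [-0.02  0.2   1.49 -0.    1.45  0.77] open 0.015 F [ 0.9 -0.9 -1.2]
shift cm (tool axes now) [ 0.14 -0.04  9.07]
turn deg [ 0. -0. -0.] shift after turn [ 0.14 -0.03  9.07]
```

View pics/w12.png

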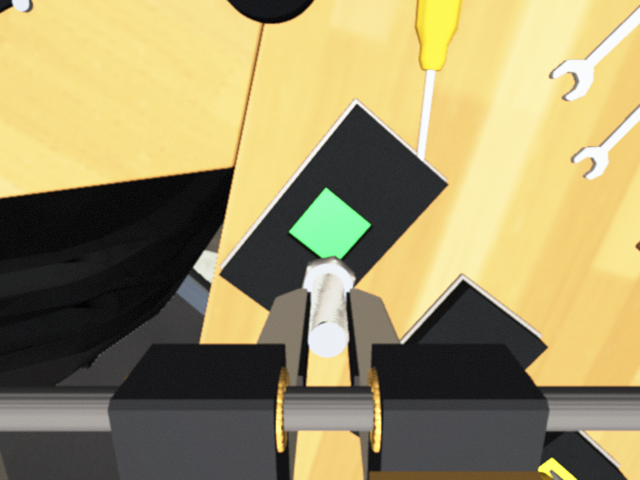

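The bolt is upright and in line with the green recess at (330,225). I lower it.

```bash
python3 -m creep '{"delta_pos":[[0.2,0,4],[0,0,3],[0,0,1],[0,0,0.5],[0,0,0.3],[0,0,0],[0,0,0]],"angular":[[0,0,0],[0,0,0],[0,0,0],[0,0,0],[0,0,0],[0,0,0],[0,0,0]],"grip":[0,0,0,0,0,0,0]}' 
python3 -m creep '{"delta_pos":[[0,0,0.1],[0,0,0],[0,0,0]],"angular":[[0,0,0],[0,0,0],[0,0,0]],"grip":[0,0,0]}'
python3 -m creep '{"delta_pos":[[0,0,0.1],[0,0,0],[0,0,0]],"angular":[[0,0,0],[0,0,0],[0,0,0]],"grip":[0,0,0]}'
```

```text
time_s: 39.33
tool_pos: [0.6984, 0.0162, 0.0226]
ee_rot: [0.0, 0.924, 0.383, 0.0]
force: [-0.2, 0.1, -1.8]
opening: 0.0153
gripper_force: 20.0
time_s: 39.7
tool_pos: [0.6981, 0.0162, 0.021]
ee_rot: [0.0, 0.924, 0.383, 0.0]
force: [0.2, -0.2, -1.0]
opening: 0.015
gripper_force: 20.0
time_s: 40.08
tool_pos: [0.6981, 0.0162, 0.0199]
ee_rot: [0.0, 0.924, 0.383, 0.0]
force: [-0.1, 0.3, 0.5]
opening: 0.0153
gripper_force: 20.0
```

```bash
python3 -m creep '{"delta_pos":[[0,0,0.05],[0,0,0],[0,0,0]],"angular":[[0,0,0],[0,0,0],[0,0,0]],"grip":[0,0,0]}'
python3 -m creep '{"delta_pos":[[0,0,0],[0,0,0],[0,0,0],[0,0,0],[0,0,-2],[0,0,-5],[0,0,-6],[0,0,-4.5]],"angular":[[0,0,0],[0,0,0],[0,0,0],[0,0,0],[0,0,0],[0,0,0],[0,0,0],[0,0,0]],"grip":[0.3,0.35,0.4,0.5,0.6,0.7,0.8,0.8]}'
python3 -m creep '{"delta_pos":[[-5,0,0],[-5,0,0],[-3,0,0],[0,0,0]],"angular":[[0,0,0],[0,0,0],[0,0,0],[0,0,0]],"grip":[0.8,0.8,0.8,0.8]}'
python3 - <<'E'
from h import *
d=bot.camera("scene")["pixels"]; c=bot.camera("wrist")["pixels"]
cv2.imwrite("pics/c13.png",np.hstack([cv2.resize(c,(400,300)),cv2.resize(d[180:330,270:470],(400,300))])[:,:,::-1])
E
```

```text
time_s: 40.45
tool_pos: [0.6982, 0.0163, 0.02]
ee_rot: [0.0, 0.924, 0.383, 0.0]
force: [-1.1, 0.9, 4.8]
opening: 0.0154
gripper_force: 20.0
time_s: 41.45
tool_pos: [0.6982, 0.0163, 0.1992]
ee_rot: [0.001, 0.924, 0.383, 0.001]
force: [0.9, -0.3, 0.5]
opening: 0.0738
gripper_force: 0.0
time_s: 41.95
tool_pos: [0.6054, -0.077, 0.1966]
ee_rot: [0.001, 0.924, 0.382, 0.001]
force: [0.5, 0.6, 0.1]
opening: 0.0746
gripper_force: 0.0
```

View pics/c13.png

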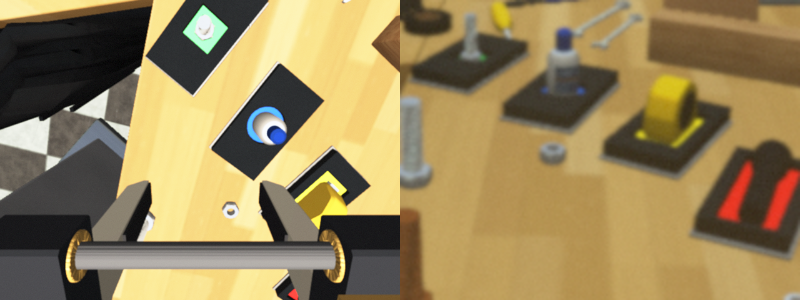

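All four items sit in their recesses: bolt (204,30), bottle (268,127), and the tape and torch in the scene view. The nut has not moved, so I hand in.

```bash
python3 -c "
from plant import bot
print(bot.job_done())"
```

```text
the job is handed in; nothing more can be done
None
```

The torch, tape measure, bottle and bolt were set down in that order into their matching recesses, the nut was left where it lay, and the job was handed in at about 42 s; no verdict came back.

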